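# Lock, load and start the housing feeder

## Task

Get the parts feeder beside the crimping machine ready: swing its lock collar anticlockwise by the upright post until the post lines up with the pointer on the base, then pick up the scoop and shake its six connector housings into the pan so that they are shared evenly over its left and right halves, without touching the housings with the fingers. Stand the empty scoop back on its rubber mat, let go of it, and as the last thing press the start button fully down and release it. Leave the other things on the bench where they are.

Things in the scene. Friction and masses are not known exactly. Their poses are not given: they have to be found in the camera images.
- feeder: fixed round parts feeder: dark base disc 188 mm across, grey column, steel pan on top with its rim 80 mm above the table. Origin: on the table, on the axis; x along the pan's rib, y to its left half. Fixed pointer: a flat bar 14 mm wide, 10 mm high, reaching 160 mm from the axis, with a steel fin (6 mm wide, top at 27 mm) at its end, 157 degrees anticlockwise from x
- pan_floor (a point): centre of the pan's inner floor, 55 mm above the table; x along the rib, y to the left half. Pan: inside diameter 158 mm, wall 25 mm high over the floor; a straight rib 5 mm thick, 10 mm high runs through the centre along x and parts it into a left (+y) and a right (-y) half. A housing counts for the half its centre lies in
- collar (a joint): turn of the captive lock collar about the feeder's vertical axis, rad; grows anticlockwise seen from above, 0 to a stop at 1.72. Locked mark at 1.35 (post over the pointer bar), short of the stop: it can be overshot. The collar is the dark knurled ring, 200 mm across, 18 to 36 mm above the table; it turns stiffly (0.2 N m, about 2 N at the post) and stays where it is left
- post (a point): grip point on the collar's upright steel post, 75 mm above the table, 120 mm from the feeder's axis. Round bar 16 mm across, rising from the collar's ear (22 mm wide, top at 33 mm) to 88 mm above the table, 29 mm clear of the pan's rim. At collar angle q it stands at 80 degrees + q anticlockwise from the feeder's x
- locked_mark (a point): where point post is when the collar is locked: 120 mm from the axis, 75 mm above the table, in line with the pointer
- scoop: loose aluminium scoop, 120 to 200 g: flat tray 86 mm long (x), 78 wide (y), floor 3 mm thick, walls 22 mm high on three sides, open at the -x end (mouth). A black square handle post, 18 x 18 mm, stands at its +x end, 52 mm from the origin, up to 104 mm. Origin: centre of the underside, z up. Housings start to slide out at 15 to 23 degrees mouth down, freely at 30 to 35
- grip (a point): grip point on the axis of the scoop's square handle, 78 mm above its underside (26 mm below its top), axes as the scoop's; its sides are 18 mm apart in x and in y
- mouth (a point): middle of the scoop's open edge, on the floor's upper face 3 mm above the underside, 43 mm from the origin on the -x side
- mat: the black rubber mat under the scoop, fixed, 170 x 130 mm (x, y), 3 mm thick; origin on the table under its centre, axes parallel to the scoop's at the start to within 0.12 rad
- start (a joint): travel of the start button, m: 0 up, 0.006 fully down; a spring pushes it back (5 N fully down)
- start_top (a point): centre of the top of the start button, a plain grey disc 28 mm across in a black collar 44 mm across, on a grey box 70 x 70 mm; 58 mm above the table when up; pressed straight down
- pliers: pliers lying flat near the robot, 150 mm long, to be left alone
- tape: black roll of tape lying flat, 90 mm across, 19 mm high, to be left alone
- oil: small clear bottle, 48 mm across, 130 mm tall, to be left alone
- carton: cardboard carton 100 x 70 x 60 mm, to be left alone
- driver: black-handled screwdriver lying flat, to be left alone
- mug: white mug, 76 mm across, 85 mm tall, to be left alone
- housing1: a white nylon connector housing, a block 13 x 14 x 11 mm, 12 g, origin at the centre of its underside; at the start flat in the scoop, left (+y) of its middle
- housing2: a white nylon connector housing, a block 13 x 14 x 11 mm, 12 g, origin at the centre of its underside; at the start flat in the scoop, right (-y) of its middle
- housing3: a white nylon connector housing, a block 13 x 14 x 11 mm, 12 g, origin at the centre of its underside; at the start flat in the scoop, left (+y) of its middle
- housing4: a white nylon connector housing, a block 13 x 14 x 11 mm, 12 g, origin at the centre of its underside; at the start flat in the scoop, right (-y) of its middle
- housing5: a white nylon connector housing, a block 13 x 14 x 11 mm, 12 g, origin at the centre of its underside; at the start flat in the scoop, left (+y) of its middle
- housing6: a white nylon connector housing, a block 13 x 14 x 11 mm, 12 g, origin at the centre of its underside; at the start flat in the scoop, right (-y) of its middle
Mind the look-alikes: they are no part of the job. There is more than one size of the mat; the one meant has the size given above.

How it is judged:
On the way, in this order (a step that is already met when the one before it is completed fails the run):
1. the collar stands at its locked mark (value of joint collar between 1.25 and 1.45 rad and velocity of joint collar between -0.05 and 0.05 rad/s), for 0.2 s.
2. the scoop is lifted with all six housings in it (height (world z) of scoop above 0.04 m and distance between each of housing1, housing2, housing3, housing4, housing5, housing6 and scoop below 0.065 m), for 0.1 s.
3. all six housings lie in the pan, two to four in each half (horizontal distance between each of housing1, housing2, housing3, housing4, housing5, housing6 and pan_floor below 0.078 m and z of housing1 in the frame of pan_floor between -0.01 and 0.035 m and z of housing2 in the frame of pan_floor between -0.01 and 0.035 m and z of housing3 in the frame of pan_floor between -0.01 and 0.035 m and z of housing4 in the frame of pan_floor between -0.01 and 0.035 m and z of housing5 in the frame of pan_floor between -0.01 and 0.035 m and z of housing6 in the frame of pan_floor between -0.01 and 0.035 m and not (y of each of housing1, housing2, housing3, housing4, housing5 in the frame of pan_floor above 0 m or y of each of housing1, housing2, housing3, housing4, housing6 in the frame of pan_floor above 0 m or y of each of housing1, housing2, housing3, housing5, housing6 in the frame of pan_floor above 0 m or y of each of housing1, housing2, housing4, housing5, housing6 in the frame of pan_floor above 0 m or y of each of housing1, housing3, housing4, housing5, housing6 in the frame of pan_floor above 0 m or y of each of housing2, housing3, housing4, housing5, housing6 in the frame of pan_floor above 0 m) and not (y of each of housing1, housing2, housing3, housing4, housing5 in the frame of pan_floor below 0 m or y of each of housing1, housing2, housing3, housing4, housing6 in the frame of pan_floor below 0 m or y of each of housing1, housing2, housing3, housing5, housing6 in the frame of pan_floor below 0 m or y of each of housing1, housing2, housing4, housing5, housing6 in the frame of pan_floor below 0 m or y of each of housing1, housing3, housing4, housing5, housing6 in the frame of pan_floor below 0 m or y of each of housing2, housing3, housing4, housing5, housing6 in the frame of pan_floor below 0 m) and linear speed of each of housing1, housing2, housing3, housing4, housing5, housing6 below 0.05 m/s), for 0.2 s.
4. the scoop stands on its mat, let go (horizontal distance between scoop and mat below 0.045 m and angle between scoop's own z axis and vertical below 0.1 rad and z of scoop in the frame of mat below 0.01 m and linear speed of scoop below 0.03 m/s and contact force between the fingers and scoop below 0.3 N), for 0.2 s.
5. the start button is pressed down (value of joint start above 0.0045 m).
At the end, for the whole second after the job is handed in: Collar within 0.1 rad of its mark (1.35); six housings at rest in the pan, two to four in each half; scoop released, still and upright (0.1 rad) on its mat, origin within 45 mm of the mat's centre; start button pressed at least 4.5 mm after that and up again (all of step 1 and all of step 3 and all of step 4 and value of joint start below 0.002 m); the robot touches nothing.
It fails at once if a housing is touched with the fingers (contact force between the fingers and housing1 above 0.5 N or contact force between the fingers and housing2 above 0.5 N or contact force between the fingers and housing3 above 0.5 N or contact force between the fingers and housing4 above 0.5 N or contact force between the fingers and housing5 above 0.5 N or contact force between the fingers and housing6 above 0.5 N).
It fails at once if the start button is pressed before the housings are in the pan (value of joint start above 0.003 m and not (horizontal distance between each of housing1, housing2, housing3, housing4, housing5, housing6 and pan_floor below 0.078 m and z of housing1 in the frame of pan_floor between -0.01 and 0.035 m and z of housing2 in the frame of pan_floor between -0.01 and 0.035 m and z of housing3 in the frame of pan_floor between -0.01 and 0.035 m and z of housing4 in the frame of pan_floor between -0.01 and 0.035 m and z of housing5 in the frame of pan_floor between -0.01 and 0.035 m and z of housing6 in the frame of pan_floor between -0.01 and 0.035 m)).
It fails at once if another thing on the bench is moved by more than 30 mm (distance of any of pliers, tape, oil, carton, driver, mug from where it was at the start of the episode above 0.03 m).
It also fails if it takes over 72 s, if anything falls off the work surface, if the arm or the gripper's body presses on something with over 40 N, if the wrist force passes 120 N, or if a joint passes its speed limit or range.

## Robot

A 7-joint arm with a two-finger parallel gripper is mounted at the origin on the work surface. World frame = base frame: x ahead of the robot, y to its left, z up, the work surface at z = 0. Lengths are in m, angles in rad, forces in N, time in s.
With the tool pointing down it reaches from about 0.425 to 0.825 m from the base axis. Payload 3.6 kg.
Tool frame: the origin (TCP) lies on the centre line of the jaws, within the pads' length; the fingertips stand 17 mm ahead of it and the grasp point (between the pads) lies 2 mm behind it (ctrl.tcp_to_tips is the z of the fingertips in the tool frame, in m); z points along the fingers, y is the direction in which the jaws open and shut (so a half turn about z gives the same grasp; the last joint's range is limited). The gripper opens to 93 mm and grips with 3 to 60 N. Pads are 15 mm wide; open, the fingers measure 128 mm over their backs; the gripper's body (75 mm by 188 mm) begins 65 mm behind the grasp point.
Start: joints at [1.147, 0.615, -0.013, 1.423, 0.008, 1.103, -0.04], TCP at [0.251, -0.599, 0.236] pointing down, gripper open.
Joint ranges: [-3.12, 3.12], [-0.3, 2.06], [-1.34, 1.32], [0.26, 2.42], [-1.36, 4.5], [0.01, 1.98], [-2.84, 2.84]. Speed limits (rad/s): [2.79, 2.79, 3.14, 3.14, 3.14, 3.14, 3.14].

## Interface

Orientations are given as [roll, pitch, yaw] about the fixed x, y, z axes, in that order (R = Rz(yaw) Ry(pitch) Rx(roll)).
In Python, from plant import ctrl gives the robot as it stands. Calls block until the motion is done:
- ctrl.reach(position, orientation): joint-space move of the TCP to a pose.
- ctrl.move_linear(position, rot=None, max_speed=0.15, max_force=None): straight line of the TCP; rot=None keeps the orientation; max_speed is the mean speed in m/s. With max_force (N) it stops when the force on the tool has changed by that much, and returns True; else False.
- ctrl.set_joints(angles): joint-space move.
- ctrl.gripper_to(opening, strength=None): finger opening in m; strength is the grip in N (None keeps the last); returns when the fingers have stopped.
- ctrl.hold(seconds).
- ctrl.inverse_kinematics(position, orientation): joint angles nearest the present ones, or None.
- ctrl.sense(): the state.
- ctrl.read_camera(name): name is "scene" or "top" or "wrist"; returns a dict with "pixels" (384x512x3 uint8, red, green, blue), "fx", "fy", "cx", "cy" (pixels), "k1" (the pictures are not rectified: a ray, as slopes to the right and down, at radius r is drawn at 1 + k1 r^2 times it, then the intrinsics apply), "R" (3x3) and "t" (3): a world point X has camera coordinates R X + t. Camera axes: x right, y down, z forward; pixel columns grow to the right and rows downward; lengths in m; the calibration is good to about 2 mm. A picture is of the moment at which its call begins. There is no depth.
A pose or a line that the arm cannot do raises ctrl.Unreachable and nothing moves.
- ctrl.job_done(): hands the job in, once; it reports no verdict.
The state is a dict: "t": time; "q": joint angles; "qvel": joint speeds; "effort": joint torques, N m; "tcp_pos": TCP position; "tool_rot": TCP orientation; "wrist_force": force on the tool from outside, world axes, zero at the start; "moment": the same for the moment, N m; "gripper_width": finger opening in m.
Only numpy, scipy, OpenCV 4.12 (cv2) and the standard library are available. Lean on these libraries where they do the work, as an engineer would, in place of code of your own. Each camera call takes 0.05 s, during which the arm holds its last target. There are 200 camera calls.

## Working session

There is one attempt and no reset: what is moved stays moved. The work goes in short steps, each a Python script; the robot and the scene stay as the last script left them, time stands still between calls to the robot, and variables do not carry over. Pictures are saved under pics/ and viewed, about 8 in all and at most 12, crops included, and the job is handed in when it is done.

```bash
ls; mkdir -p pics; cat > h.py <<'E'
import numpy as np, cv2
from plant import ctrl
def cam(n,save=None):
    c=ctrl.read_camera(n)
    for k in("R","t"): c[k]=np.array(c[k])
    c["pixels"]=np.array(c["pixels"])
    if save: cv2.imwrite("pics/"+save,c["pixels"][:,:,::-1])
    return c
def ray(c,uv):
    d=np.array([(uv[0]-c["cx"])/c["fx"],(uv[1]-c["cy"])/c["fy"]]);s=d.copy()
    for _ in range(20): s=d/(1+c["k1"]*(s@s))
    v=c["R"].T@np.array([s[0],s[1],1]);o=-c["R"].T@c["t"]
    return o,v/np.linalg.norm(v)
def onz(c,uv,z):
    o,v=ray(c,uv);return o+v*(z-o[2])/v[2]
def proj(c,X):
    p=c["R"]@np.array(X)+c["t"];s=p[:2]/p[2];s=s*(1+c["k1"]*(s@s))
    return np.array([s[0]*c["fx"]+c["cx"],s[1]*c["fy"]+c["cy"]])
def tri(*obs):
    A=np.zeros((3,3));b=np.zeros(3);P=[]
    for c,uv in obs:
        o,v=ray(c,uv);M=np.eye(3)-np.outer(v,v);A+=M;b+=M@o;P.append((o,v))
    X=np.linalg.solve(A,b)
    return X,[np.linalg.norm((np.eye(3)-np.outer(v,v))@(X-o)) for o,v in P]
E
python3 - <<'E'
from h import *
import pickle
D={}
for n in("top","scene"):
    D[n]=c=cam(n,n+"0.png"); print(n,-c["R"].T@c["t"],c["fx"],c["k1"],c["R"][2])
pickle.dump(D,open("d0.pkl","wb"))
print(ctrl.sense())
E
```

```text
pics
top [ 0.41634693 -0.11991189  1.19044014] 367.10444707163293 0.0136078276710786 [ 0.07859207  0.01783099 -0.99674738]
scene [ 1.05502613 -1.01286176  1.23894546] 403.8697579236938 0.02977417601185927 [-0.34157386  0.58858041 -0.73273488]
{'t': 0.1, 'q': array([ 1.14747051,  0.61579788, -0.01263476,  1.4247223 ,  0.00809627,
        1.10340825, -0.0403927 ]), 'qvel': array([ 0.0011992 , -0.0010737 ,  0.00036337, -0.00293863, -0.0011487 ,
        0.00051788,  0.00067436]), 'effort': array([ 2.31917023e-03, -4.60042083e+01,  2.10056654e-01, -1.66244406e+01,
       -6.12411462e-02,  1.69842155e-02,  8.73821864e-05]), 'tcp_pos': array([ 0.25098235, -0.59886293,  0.23461832]), 'tool_rot': array([-3.13930672e+00,  1.40469980e-05,  3.96911716e-01]), 'wrist_force': array([ 0.02982405, -0.07057408,  0.33497307]), 'moment': array([-0.02577942,  0.01258186,  0.0256445 ]), 'gripper_width': 0.09339175018782311}
```

View pics/top0.png

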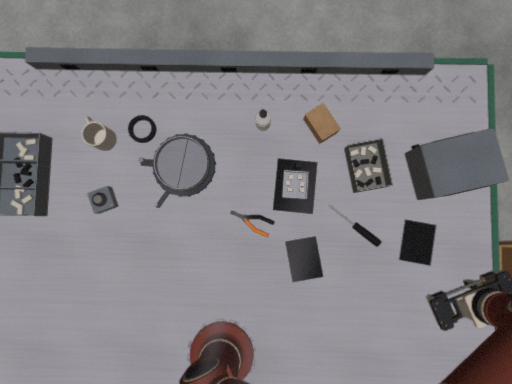

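View pics/scene0.png

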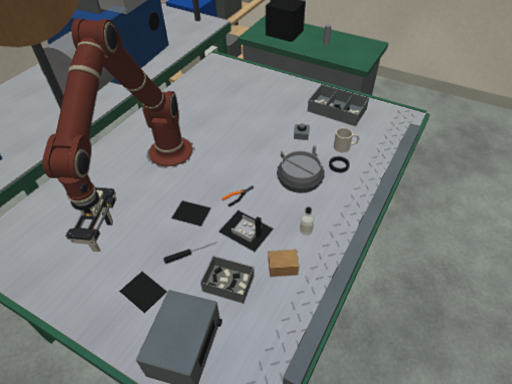

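The top view shows the feeder at (183,165), scoop on its mat at (295,185), button at (102,200), and look-alike mats at (304,259) and (418,242). I'll zoom on the feeder and the scoop.

```bash
python3 - <<'E'
import cv2,numpy as np
t=cv2.imread("pics/top0.png");s=cv2.imread("pics/scene0.png")
f=lambda im,x,y,w,h,k:cv2.resize(im[y:y+h,x:x+w],None,fx=k,fy=k,interpolation=cv2.INTER_CUBIC)
a=f(t,75,125,160,90,5)[:, :800]
b=f(s,270,110,80,100,5)[:400,:400] 
b=f(s,265,115,100,90,4)
c=f(s,210,195,80,60,5)
out=np.zeros((450+0,800,3),np.uint8);out[:]=a
cv2.imwrite("pics/z1.png",np.clip(out*1.5,0,255).astype(np.uint8))
o=np.zeros((360,800,3),np.uint8);o[:360,:400]=b;o[:300,400:800]=c
cv2.imwrite("pics/z2.png",np.clip(o*1.5,0,255).astype(np.uint8))
E
```

```text
(no output)
```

View pics/z1.png

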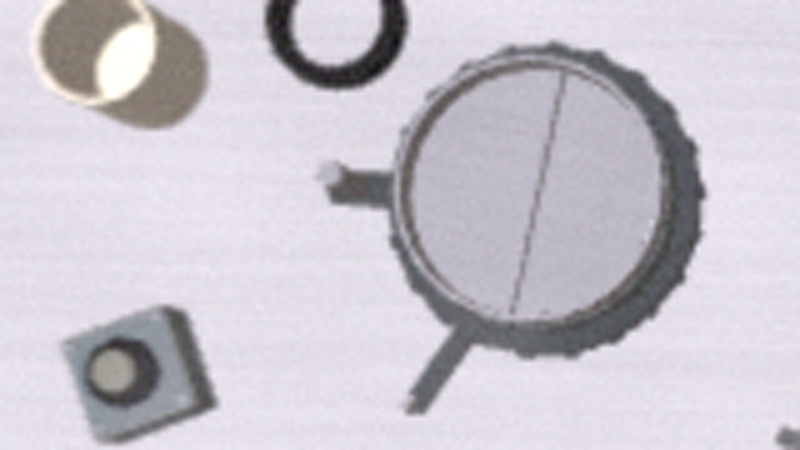

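View pics/z2.png

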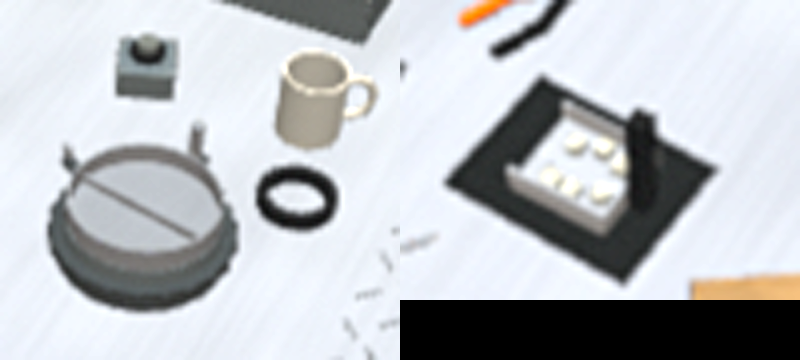

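Top zoom: post top about (141,159), pointer fin about (157.6,206), rib from (188,139) to (177,188), button at (97,199). Scene zoom: the handle top is at about (258,218) and the mouth faces the robot. I'll get coarse positions, then close wrist views.

```bash
python3 - <<'E'
from h import *
import pickle
D=pickle.load(open("d0.pkl","rb"));T,S=D["top"],D["scene"]
print("post",tri((T,(141,159.2)),(S,(265+197/4,115+125/4))))
print("btn",tri((T,(75+111/5,125+370/5)),(S,(265+148/4,115+44/4))))
print("fin",onz(T,(157.5,206),.027))
print("pan c",onz(T,(75+532/5,125+190/5),.08))
print("rib",onz(T,(75+563/5,125+75/5),.065),onz(T,(75+513/5,125+313/5),.065))
print("scoop c",onz(T,(295,185),.003),"handle",onz(T,(295,166),.104), onz(S,(258,218),.104))
# wrist views
for i,p in enumerate([(.50,.06,.36),(.50,-.2,.36)]):
    for yaw in (0,):
        try: ctrl.reach(p,[np.pi,0,yaw])
        except Exception as e: print(repr(e)); continue
        ctrl.hold(.3); c=cam("wrist",f"w{i}.png"); pickle.dump(c,open(f"w{i}.pkl","wb"))
        print(ctrl.sense()["t"],-c["R"].T@c["t"],c["R"][2],c["fx"])
a=cv2.imread("pics/w0.png");b=cv2.imread("pics/w1.png")
cv2.imwrite("pics/w.png",np.vstack([cv2.resize(a,(400,300)),cv2.resize(b,(400,300))]))
E
```

```text
post (array([0.59880404, 0.25499461, 0.08395928]), [np.float64(0.0002839195250379247), np.float64(0.0002839195250381096)])
btn (array([0.47585671, 0.39797333, 0.04933716]), [np.float64(0.000854529158155391), np.float64(0.0008545291581552638)])
fin [0.45907651 0.21511336 0.027     ]
pan c [0.59018003 0.13191916 0.08      ]
rib [0.66522967 0.11853368 0.065     ] [0.51567321 0.14431005 0.065     ]
scoop c [ 0.53675627 -0.22291318  0.003     ] handle [ 0.58340756 -0.21346578  0.104     ] [ 0.59016312 -0.22311241  0.104     ]
2.9833 [0.56762323 0.05958509 0.50901824] [-2.46078046e-01  5.17915171e-04 -9.69249878e-01] 284.10723520033554
4.35 [ 0.56783843 -0.19873632  0.50926418] [-2.45671078e-01  3.70621050e-05 -9.69353248e-01] 284.10723520033554
```

View pics/w.png

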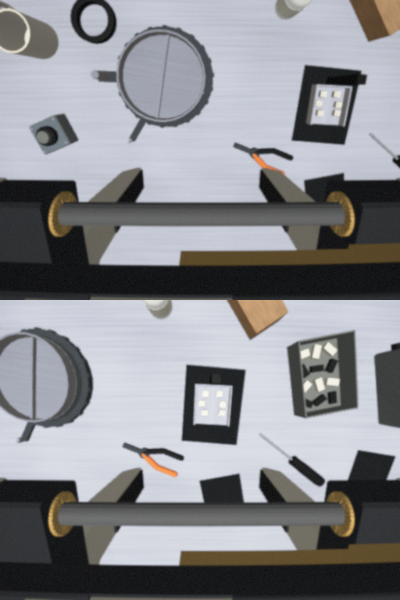

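Wrist views: w0 shows the feeder at (165,75), button at (45,135) and scoop mat with the handle tip at (365,78). w1 shows the scoop centred at (212,405) with all six housings flat. Next, upscaled crops for accurate picks and mask-based mat and tray rectangles.

```bash
python3 - <<'E'
from h import *
import pickle
W0,W1=[pickle.load(open(f"w{i}.pkl","rb")) for i in(0,1)]
for nm,c,(x0,y0,x1,y1) in(("w1",W1,(225,75,325,195)),("w0",W0,(365,75,475,195))):
    im=c["pixels"].astype(int)
    m=(im.max(2)<70).astype(np.uint8)
    z=np.zeros_like(m);z[y0:y1,x0:x1]=m[y0:y1,x0:x1]
    z=cv2.morphologyEx(z,cv2.MORPH_CLOSE,np.ones((25,25)) if 0 else np.ones((3,3)))
    cn=max(cv2.findContours(z,cv2.RETR_EXTERNAL,cv2.CHAIN_APPROX_NONE)[0],key=cv2.contourArea)
    P=np.array([onz(c,p,.003)[:2] for p in cv2.convexHull(cn)[:,0].astype(float)],np.float32)
    print(nm,"mat",cv2.minAreaRect(P*1000),"->centre mm")
    inner=np.zeros_like(m);cv2.drawContours(inner,[cv2.convexHull(cn)],-1,1,-1)
    inner=cv2.erode(inner,np.ones((5,5)))
    w=((im.min(2)>100)&(inner>0)).astype(np.uint8)
    cw=max(cv2.findContours(w,cv2.RETR_EXTERNAL,cv2.CHAIN_APPROX_NONE)[0],key=cv2.contourArea)
    for zz in(.006,.025):
        P=np.array([onz(c,p,zz)[:2] for p in cw[:,0].astype(float)],np.float32)
        print(nm,"tray z",zz,cv2.minAreaRect(P*1000))
g=lambda c,x,y,w,h,k:cv2.resize(np.clip(c["pixels"][y:y+h,x:x+w,::-1]*1.4,0,255).astype(np.uint8),None,fx=k,fy=k,interpolation=cv2.INTER_CUBIC)
o=np.zeros((600,800,3),np.uint8)
o[:480,:480]=g(W0,110,25,160,160,3)
o[:480,480:800]=g(W1,225,85,80,120,4)
cv2.imwrite("pics/z3.png",o)
E
```

```text
w1 mat ((535.1697998046875, -223.18057250976562), (124.90221405029297, 164.5164337158203), 85.450439453125) ->centre mm
w1 tray z 0.006 ((537.756591796875, -223.40159606933594), (83.97988891601562, 90.62373352050781), 87.2809829711914)
w1 tray z 0.025 ((538.8922729492188, -222.4703826904297), (80.80935668945312, 87.2024154663086), 87.28099060058594)
w0 mat ((534.7858276367188, -230.240478515625), (140.94886779785156, 165.6138916015625), 85.31210327148438) ->centre mm
w0 tray z 0.006 ((537.9517822265625, -232.0439453125), (86.23280334472656, 90.4380874633789), 87.52254486083984)
w0 tray z 0.025 ((539.072509765625, -221.02853393554688), (82.97560119628906, 87.0221176147461), 87.52247619628906)
```

View pics/z3.png

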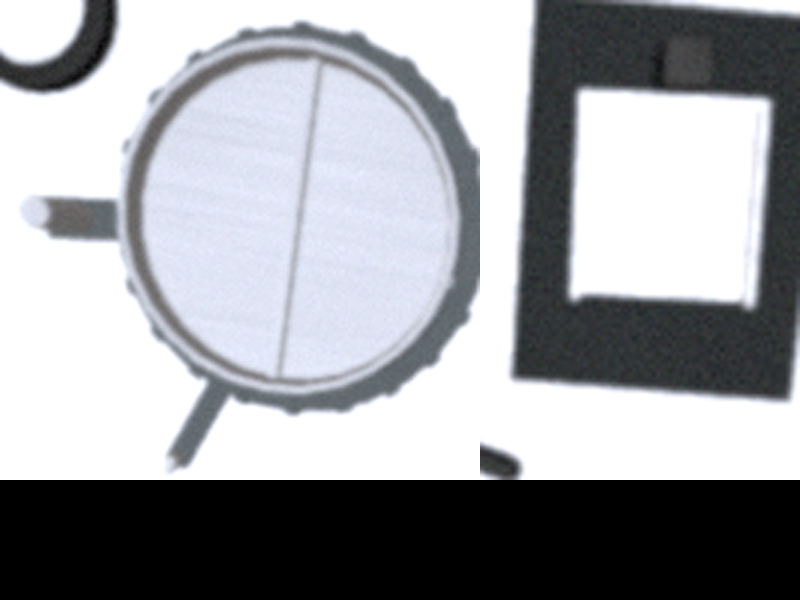

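The left crop shows the post top at (37,211), fin at (172,463), rim centre near (290,215) and rib from (319,62) to (280,376). The right crop shows the handle top at (689,62). I'll compute final poses from these picks and check IK.

```bash
python3 - <<'E'
from h import *
import pickle
D=pickle.load(open("d0.pkl","rb"));T,S=D["top"],D["scene"]
W0,W1=[pickle.load(open(f"w{i}.pkl","rb")) for i in(0,1)]
p0=lambda x,y:(110+x/3,25+y/3)
ps=(265+197/4,115+125/4)
print("post",tri((W0,p0(37,211)),(T,(141,159.2)),(S,ps)))
print("fin",tri((W0,p0(172,463)),(T,(157.5,206)))[0],onz(W0,p0(172,463),.027))
print("pan",onz(W0,p0(290,215.5),.08),tri((W0,p0(290,215.5)),(T,(181.4,163)))[0])
a,b=onz(W0,p0(319,62),.065),onz(W0,p0(280,376),.065);print("rib",a,b,np.degrees(np.arctan2(*(a-b)[1::-1])))
h1=(277.25,100.5)
print("handle",onz(W1,h1,.107),tri((W1,h1),(S,(258,218)))[0], tri((W1,h1),(W0,(365*1.28,78*1.28)))[0])
# button mask w0
bz=(45*1.28,135*1.28)
print("btn",tri((W0,bz),(T,(75+111/5,125+370/5)),(S,(265+148/4,115+44/4))),onz(W0,bz,.058))
C=np.array([.590,.132])
for off in(0,180):
    for ang in(86,147):
        r=np.radians(ang);p=[*(C+.12*np.array([np.cos(r),np.sin(r)])),.075]
        print(off,ang,ctrl.inverse_kinematics(p,[np.pi,0,r+np.radians(off)]))
for y in(-.05,np.pi/2-.05,-np.pi/2-.05):
    print("grip",y,ctrl.inverse_kinematics([.591,-.224,.08],[np.pi,0,y]))
E
```

```text
post (array([0.5985921 , 0.25485636, 0.08387131]), [np.float64(0.0005353541995436086), np.float64(0.0005515754568204212), np.float64(1.8136988363624038e-05)])
fin [0.45955886 0.21873926 0.01792271] [0.46163354 0.21680105 0.027     ]
pan [0.59543699 0.13319309 0.08      ] [0.59817769 0.14222278 0.03145492]
rib [0.66739294 0.11904498 0.065     ] [0.51633371 0.14428655 0.065     ] -9.48632111564154
handle [ 0.58925565 -0.22535153  0.107     ] [ 0.59012896 -0.2249312   0.10589282] [ 0.59018411 -0.22485163  0.11440296]
btn (array([0.47647813, 0.39733548, 0.04869431]), [np.float64(0.0020266546148293763), np.float64(0.0013942825739284303), np.float64(0.0013192285446602821)]) [0.47966153 0.38849539 0.058     ]
0 86 [-0.16276009  0.83413719 -0.48074634  1.57481715  0.47310969  0.85070569
 -0.89515078]
0 147 [ 0.03612154  0.76237281 -0.73594284  1.92781864  0.74896375  0.74900171
 -0.14667437]
180 86 [-0.97270342  1.08024355  1.13035812  1.60360814 -1.04921155  1.16873937
 -2.80110952]
180 147 [-0.27104177  0.65946033 -0.23435565  1.93734841  0.26501461  0.57424343
 -2.82832949]
grip -0.05 [ 0.45407125  0.76833128 -0.21574182  1.63076539  0.21627654  0.76598177
 -1.48006972]
grip 1.5207963267948965 [ 0.61954091  0.81203563 -0.50977401  1.62487228  0.49705295  0.83701476
 -0.1461266 ]
grip -1.6207963267948966 [ 0.28504519  0.76042982  0.07261485  1.6368634  -0.0736656   0.74697082
 -2.79979385]
```

Estimates: feeder axis (.592,.1325), rib yaw −9.5°, post at 87°, pointer at 147.4° (fin and text agree). The handle is at (.590,−.225), z ≈ .106. Now the collar.

```bash
python3 - <<'E'
from h import *
C=np.array([.592,.1325]);pos=lambda a,z,r=.1215:[C[0]+r*np.cos(a),C[1]+r*np.sin(a),z]
a0,a1=np.radians(86.9),np.radians(147.6)
ctrl.gripper_to(.06)
ctrl.reach(pos(a0,.2),[np.pi,0,a0])
print("hit",ctrl.move_linear(pos(a0,.074),max_force=15))
ctrl.gripper_to(.0,strength=25)
s=ctrl.sense();print(s["t"],s["gripper_width"],s["wrist_force"])
for a in np.linspace(a0,a1,9)[1:]:
    ctrl.move_linear(pos(a,.074),rot=[np.pi,0,a],max_speed=.08)
    s=ctrl.sense();print(round(s["t"],1),s["gripper_width"].round(4),s["wrist_force"].round(1),s["tcp_pos"].round(4))
ctrl.hold(.3)
s=ctrl.sense();print(s["wrist_force"].round(1),s["tcp_pos"])
ctrl.gripper_to(.06)
ctrl.move_linear(pos(a1,.2))
ctrl.reach([.50,-.02,.36],[np.pi,0,0]);ctrl.hold(.2)
c=cam("wrist","w2.png");t=cam("top","t2.png");print(ctrl.sense()["t"])
import pickle;pickle.dump((c,t),open("d2.pkl","wb"))
g=lambda c,x,y,w,h,k:cv2.resize(c["pixels"][y:y+h,x:x+w,::-1],None,fx=k,fy=k,interpolation=cv2.INTER_CUBIC)
o=np.zeros((300,800,3),np.uint8);w=g(c,0,0,400,300,1);o[:300,:400]=w;o[:300,400:]=g(t,120,120,133,100,3)[:300,:400] if 0 else cv2.resize(g(t,120,120,133,100,3),(400,300))
cv2.imwrite("pics/z4.png",o)
E
```

```text
hit False
8.6333 0.016002055484174944 [ 0.14112614  0.03152727 -0.04542597]Traceback (most recent call last):
  File "<stdin>", line 11, in <module>
AttributeError: 'float' object has no attribute 'round'
```

Gripped at exactly 16.0 mm. The print call failed after the first arc step, so I'll resume from the second.

```bash
python3 - <<'E'
from h import *
C=np.array([.592,.1325]);pos=lambda a,z,r=.1215:[C[0]+r*np.cos(a),C[1]+r*np.sin(a),z]
a0,a1=np.radians(86.9),np.radians(147.6)
def st():
    s=ctrl.sense();print(round(s["t"],1),round(float(s["gripper_width"]),4),np.round(s["wrist_force"],1),np.round(s["tcp_pos"],4))
st()
for a in np.linspace(a0,a1,9)[2:]:
    ctrl.move_linear(pos(a,.074),rot=[np.pi,0,a],max_speed=.08);st()
ctrl.hold(.3);st()
ctrl.gripper_to(.06)
ctrl.move_linear(pos(a1,.2))
ctrl.reach([.50,-.02,.36],[np.pi,0,0]);ctrl.hold(.2)
c=cam("wrist","w2.png");t=cam("top","t2.png");st()
import pickle;pickle.dump((c,t),open("d2.pkl","wb"))
o=np.zeros((300,800,3),np.uint8);o[:,:400]=c["pixels"][:300,:400,::-1];o[:,400:]=cv2.resize(t["pixels"][120:220,120:253,::-1],(400,300),interpolation=cv2.INTER_CUBIC)
cv2.imwrite("pics/z4.png",o)
E
```

```text
9.0 0.0153 [-0.5 -1.3  1.5] [0.582  0.2534 0.074 ]
9.3 0.0156 [-0.3 -1.8  0.7] [0.5666 0.251  0.0739]
9.7 0.0157 [-0.1 -1.7  1.1] [0.5515 0.2464 0.074 ]
10.0 0.0155 [ 0.4 -2.3  1.1] [0.537  0.2399 0.074 ]
10.4 0.0158 [ 2.  -3.3  1. ] [0.5235 0.2314 0.074 ]
10.7 0.0153 [ 3.1 -4.4 -0.3] [0.5113 0.2213 0.0739]
11.1 0.0155 [ 3.8 -3.9 -1.1] [0.5006 0.2097 0.0739]
11.4 0.0159 [ 4.8 -4.6 -1.1] [0.4916 0.1969 0.074 ]
11.7 0.0155 [ 5.2 -3.5 -1.7] [0.4917 0.1971 0.074 ]
15.4 0.0602 [-0.1 -0.2  0.9] [ 0.5    -0.0197  0.3596]
```

View pics/z4.png

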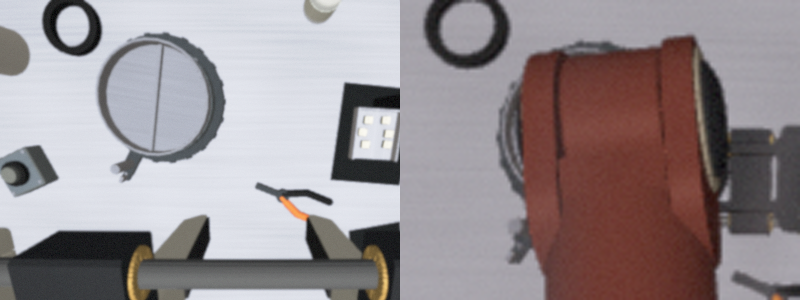

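The wrist view shows the post top at (118,168), over the pointer bar, with the fin just beyond at (124,178). I'll check the angle numerically and go for the scoop.

```bash
python3 - <<'E'
from h import *
import pickle
c,t=pickle.load(open("d2.pkl","rb"))
p=onz(c,(118,168.5),.088);f=onz(c,(124.5,178.5),.022);r=[onz(c,(162,45),.065),onz(c,(153,152),.065)]
C=np.array([.592,.1325])
for n,x in(("post",p),("fin",f)): d=x[:2]-C;print(n,x,np.hypot(*d),np.degrees(np.arctan2(d[1],d[0])))
print("rib",r,np.degrees(np.arctan2(*(r[0]-r[1])[1::-1])),"mid",(r[0]+r[1])/2)
# plan pour IK: jaws along scoop x (yaw 90-) vs along y (yaw 0)
from scipy.spatial.transform import Rotation as R
def pose(m,yaw,tilt,kind,gz=.075):
    Rs=R.from_euler("xyz",[0,-tilt,yaw])          # scoop orientation
    g=np.array(m)+Rs.apply([.095,0,gz])
    Rt=Rs*R.from_euler("xyz",[np.pi,0,kind])
    return g,Rt.as_euler("xyz")
rib=np.radians(-9.6)
m=[C[0]+.015*np.cos(rib),C[1]+.015*np.sin(rib),.092]
for kind in(0,np.pi/2,-np.pi/2):
    print(kind,"grip",ctrl.inverse_kinematics([.590,-.225,.081],[np.pi,0,kind-.045]))
    for d in(0,20,35,45): 
        g,e=pose(m,rib,np.radians(d),kind);q=ctrl.inverse_kinematics(g,e);print(d,g.round(3),e.round(2),None if q is None else np.round(q,2))
E
```

```text
post [0.49111444 0.1917677  0.088     ] 0.1170066557727488 149.56684708181047
fin [0.46119436 0.21538193 0.022     ] 0.15485325156608803 147.64056520380552
rib [array([0.66805642, 0.11885938, 0.065     ]), array([0.5131795 , 0.14451493, 0.065     ])] -9.405706552354424 mid [0.59061796 0.13168715 0.065     ]
0 grip [ 0.47256085  0.76886845 -0.24398811  1.63134837  0.24335707  0.77133022
 -1.4964463 ]
0 [0.7   0.114 0.167] [ 3.14  0.   -0.17] [ 0.    0.8  -0.39  1.3   0.31  1.1  -2.16]
20 [0.67  0.119 0.195] [ 3.14 -0.35 -0.17] [-0.15  0.58 -0.2   1.69  0.47  0.61 -2.38]
35 [0.641 0.124 0.208] [ 3.14 -0.61 -0.17] [-0.56  0.5   0.3   1.97  0.77  0.2  -2.8 ]
45 [0.621 0.128 0.212] [ 3.14 -0.79 -0.17] [-0.93  0.58  0.75  2.15  3.06  0.15  1.08]
1.5707963267948966 grip [ 0.64929993  0.82151472 -0.56126098  1.62508325  0.54248608  0.85542843
 -0.17681536]
0 [0.7   0.114 0.167] [-3.14  0.    1.4 ] [ 0.11  0.85 -0.64  1.29  0.51  1.16 -0.73]
20 [0.67  0.119 0.195] [2.79 0.   1.4 ] [ 0.06  0.63 -0.55  1.68  0.77  0.73 -1.06]
35 [0.641 0.124 0.208] [2.53 0.   1.4 ] [-0.19  0.5  -0.24  1.96  1.26  0.43 -1.65]
45 [0.621 0.128 0.212] [2.36 0.   1.4 ] [-0.42  0.47 -0.    2.13  1.92  0.44 -2.39]
-1.5707963267948966 grip [ 0.11693595  0.78573191  0.3676876   1.64408591 -0.36943556  0.78122334
 -2.53549882]
0 [0.7   0.114 0.167] [-3.14  0.   -1.74] [ 0.29  1.02 -1.15  1.29  0.91  1.38  2.16]
20 [0.67  0.119 0.195] [-2.79  0.   -1.74] [-0.88  0.84  1.13  1.71 -0.98  0.82 -2.72]
35 [0.641 0.124 0.208] [-2.53 -0.   -1.74] [-0.95  0.65  0.93  1.98 -1.12  0.29 -2.57]
45 [0.621 0.128 0.212] [-2.36  0.   -1.74] [-0.68  0.5   0.36  2.14  2.11  0.28  0.51]
```

The collar sits within about 2° of the pointer (tolerance 5.7°). Next I'll grip the scoop with the jaws along its x axis, lift it, and carry it over the pan.

```bash
cat >> h.py <<'E'
from scipy.spatial.transform import Rotation as R
def st():
    s=ctrl.sense();print(round(s["t"],1),round(float(s["gripper_width"]),4),np.round(s["wrist_force"],1),np.round(s["tcp_pos"],4),np.round(s["tool_rot"],3))
C=np.array([.5915,.132]);RIB=np.radians(-9.5)
def pose(xm,zm,tilt,ym=0,yaw=RIB):
    u=np.array([np.cos(RIB),np.sin(RIB)]);v=np.array([-u[1],u[0]])
    Rs=R.from_euler("xyz",[0,-np.radians(tilt),yaw])
    g=np.array([*(C+xm*u+ym*v),zm])+Rs.apply([.095,0,.075])
    return g,(Rs*R.from_euler("xyz",[np.pi,0,np.pi/2])).as_euler("xyz")
E
python3 - <<'E'
from h import *
y=np.pi/2-.046
ctrl.reach([.590,-.225,.2],[np.pi,0,y])
print(ctrl.move_linear([.590,-.225,.081],max_force=15));st()
ctrl.gripper_to(0,strength=55);st()
ctrl.move_linear([.590,-.225,.13],max_speed=.08);st()
ctrl.move_linear([.590,-.225,.26]);st()
ctrl.move_linear([.62,-.06,.26],max_speed=.2)
g,e=pose(.015,.16,0)
ctrl.move_linear(g,rot=e,max_speed=.2);ctrl.hold(.2);st()
c=cam("scene","s3.png");t=cam("top","t3.png")
o=np.hstack([cv2.resize(c["pixels"][100:220,220:380,::-1],(400,300),interpolation=cv2.INTER_CUBIC),cv2.resize(t["pixels"][90:210,130:290,::-1],(400,300),interpolation=cv2.INTER_CUBIC)])
cv2.imwrite("pics/z5.png",o)
E
```

```text
False
17.8 0.0599 [ 0.2 -0.2  0.7] [ 0.5909 -0.2249  0.0821] [3.139 0.    1.525]
18.5 0.0178 [-0.2 -0.2 -0.2] [ 0.5901 -0.225   0.081 ] [3.141 0.    1.525]
19.3 0.0177 [ 0.9 -0.1 -1.9] [ 0.5896 -0.2251  0.1298] [-3.141  0.     1.525]
20.3 0.0178 [ 0.5 -0.  -2.3] [ 0.5892 -0.225   0.2587] [-3.139 -0.     1.525]
22.6 0.0171 [-0.2  0.  -2.7] [0.7001 0.1122 0.2354] [3.141e+00 1.000e-03 1.403e+00]
```

View pics/z5.png

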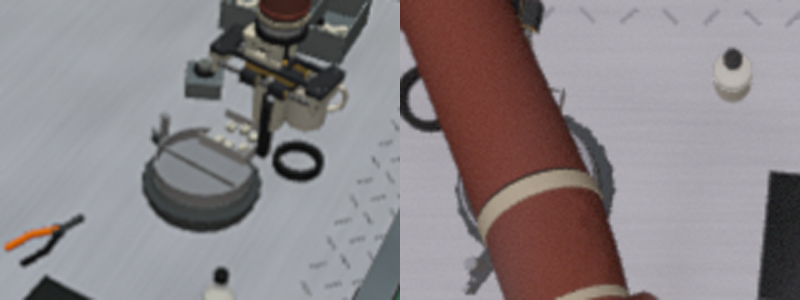

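The scene view shows the scoop level over the pan with the six white housings at (240,130) in the crop. Now I'll lower it and tilt slowly.

```bash
python3 - <<'E'
from h import *
def go(*a,sp=.1): g,e=pose(*a); ctrl.move_linear(g,rot=e,max_speed=sp)
go(.022,.13,0); go(.022,.100,10)
for d in list(range(12,27,2))+[29,32,35,38]:
    go(.022,.092,d,sp=.04); ctrl.hold(.15)
    s=ctrl.sense();print(d,round(s["t"],1),np.round(s["wrist_force"],2))
ctrl.hold(.3);st()
c=cam("scene","s4.png")
cv2.imwrite("pics/z6.png",cv2.resize(c["pixels"][125:225,250:370,::-1],(720,600),interpolation=cv2.INTER_CUBIC))
E
```

```text
12 24.0 [-0.39 -0.   -2.04]
14 24.4 [ 0.   -0.33 -2.26]
16 24.8 [-1.21 -0.13 -1.98]
18 25.2 [-0.15 -1.1  -2.29]
20 25.6 [-0.14  0.63 -0.94]
22 26.0 [-0.48  0.65 -0.91]
24 26.4 [ 1.04  0.06 -1.79]
26 26.8 [ 0.66 -0.08 -1.72]
29 27.3 [ 0.08  0.35 -1.17]
32 27.8 [ 1.37  0.26 -1.62]
35 28.2 [-0.89 -0.12 -0.97]
38 28.7 [-0.55 -0.34 -1.77]
29.0 0.018 [-0.3 -0.4 -2. ] [0.6416 0.1234 0.2096] [ 2.478 -0.     1.405]
```

View pics/z6.png

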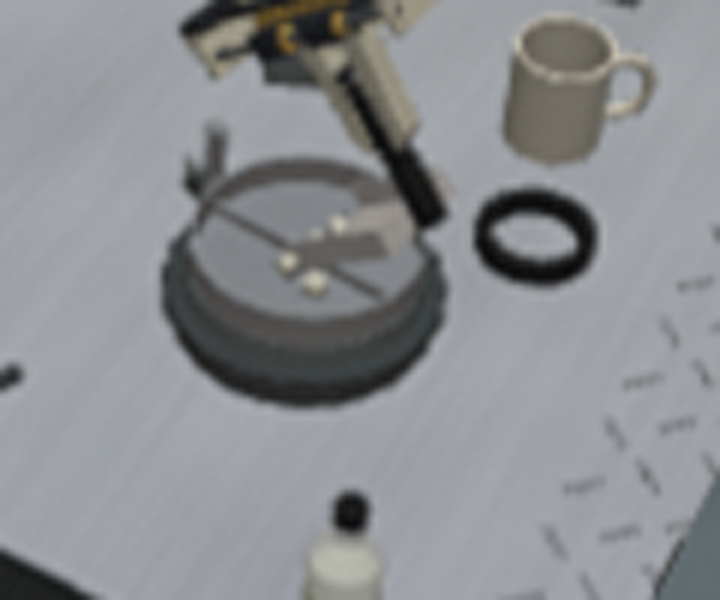

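Four housings are visible in the pan: two right at (290,262) and (315,283), two left at (338,225) and (315,237). Two may still be in or under the scoop. I'll tilt a little further, shake, raise and look again.

```bash
python3 - <<'E'
from h import *
def go(*a,sp=.1): g,e=pose(*a); ctrl.move_linear(g,rot=e,max_speed=sp)
go(.028,.098,40)
for k in range(4):
    go(.020,.098,40,sp=.25); go(.030,.098,40,sp=.25)
ctrl.hold(.3)
go(.04,.15,40);ctrl.hold(.2);st()
c=cam("scene","s5.png")
cv2.imwrite("pics/z7.png",cv2.resize(c["pixels"][125:225,250:370,::-1],(720,600),interpolation=cv2.INTER_CUBIC))
E
```

```text
32.5 0.018 [-0.  -0.  -0.5] [0.6547 0.1214 0.2675] [2.445e+00 1.000e-03 1.405e+00]
```

View pics/z7.png

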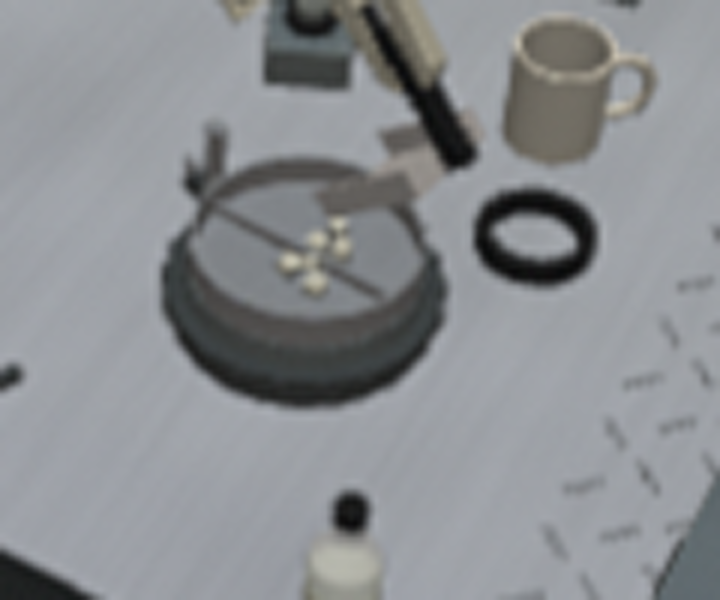

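All six are in the pan and the scoop is empty. It looks like three per half, with one at (312,262) close to the rib. I'll put the scoop back and check the pan from above once the arm is away.

```bash
python3 - <<'E'
from h import *
g,e=pose(.04,.17,0);ctrl.move_linear(g,rot=e,max_speed=.15)
y=np.pi/2-.046
ctrl.move_linear([.62,-.06,.26],rot=[np.pi,0,y],max_speed=.2)
ctrl.move_linear([.590,-.225,.26],max_speed=.2)
ctrl.move_linear([.590,-.225,.105]);st()
print(ctrl.move_linear([.590,-.225,.079],max_speed=.03,max_force=4));st()
ctrl.gripper_to(.06);ctrl.hold(.3);st()
t=cam("top","t6.png")
ctrl.move_linear([.590,-.225,.2]);
ctrl.reach([.50,-.05,.36],[np.pi,0,0]);ctrl.hold(.2);st()
c=cam("wrist","w6.png")
import pickle;pickle.dump((t,c),open("d6.pkl","wb"))
k=lambda im,x,y,w,h:cv2.resize(im["pixels"][y:y+h,x:x+w,::-1],(400,400),interpolation=cv2.INTER_CUBIC)
o=np.zeros((600,800,3),np.uint8)
o[:400,:400]=k(t,145,125,80,80);o[:400,400:]=k(c,100,20,150,150)
o[400:,:400]=cv2.resize(c["pixels"][:256,:,::-1],(400,200));cv2.imwrite("pics/z8.png",o)
E
```

```text
37.9 0.0177 [ 0.2  0.8 -1.1] [ 0.5909 -0.225   0.1061] [3.139 0.    1.525]
True
38.7 0.0179 [0.5 0.2 3.7] [ 0.5898 -0.2249  0.081 ] [-3.141 -0.     1.525]
39.8 0.06 [ 0.1 -0.4 -0.3] [ 0.5886 -0.2249  0.08  ] [-3.138e+00 -1.000e-03  1.525e+00]
42.4 0.0604 [ 1.1 -0.1  0. ] [ 0.5    -0.0505  0.3594] [-3.141e+00  1.000e-03 -1.000e-03]
```

View pics/z8.png

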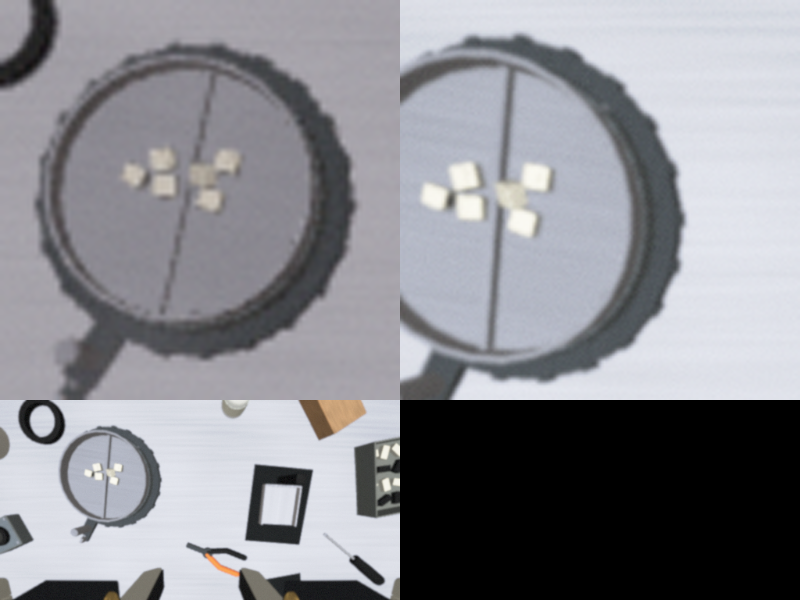

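Three housings are clearly left, two clearly right, and one leans on the rib, so either way it's 3–4 vs 2–3, which is allowed. The empty scoop stands on its mat. Next, two close views of the button and a numeric scoop/mat check.

```bash
python3 - <<'E'
from h import *
import pickle
t,c=pickle.load(open("d6.pkl","rb"))
im=c["pixels"].astype(int);x0,y0,x1,y1=305,75,405,190
m=np.zeros((384,512),np.uint8);m[y0:y1,x0:x1]=(im.max(2)<70)[y0:y1,x0:x1]
cn=max(cv2.findContours(m,0,cv2.CHAIN_APPROX_NONE)[0],key=cv2.contourArea);h=cv2.convexHull(cn)
print("mat",cv2.minAreaRect(np.array([onz(c,p,.003)[:2]*1000 for p in h[:,0].astype(float)],np.float32)))
i=np.zeros_like(m);cv2.drawContours(i,[h],-1,1,-1);i=cv2.erode(i,np.ones((5,5)))
w=((im.min(2)>100)&(i>0)).astype(np.uint8);cw=max(cv2.findContours(w,0,cv2.CHAIN_APPROX_NONE)[0],key=cv2.contourArea)
print("tray",cv2.minAreaRect(np.array([onz(c,p,.025)[:2]*1000 for p in cw[:,0].astype(float)],np.float32)))
ctrl.gripper_to(0,strength=20)
V=[];o=[]
for p in([.42,.37,.26],[.44,.33,.26]):
    ctrl.reach(p,[np.pi,0,0]);ctrl.hold(.2);v=cam("wrist");V.append(v)
    u=proj(v,[.478,.395,.055]).astype(int);a=np.clip(u-45,0,[422,294]);print(u,a)
    o.append(cv2.resize(v["pixels"][a[1]:a[1]+90,a[0]:a[0]+90,::-1],(400,400),interpolation=cv2.INTER_CUBIC))
st()
pickle.dump(V,open("d7.pkl","wb"));cv2.imwrite("pics/z9.png",np.hstack(o))
E
```

```text
mat ((535.4189453125, -222.98458862304688), (124.74687957763672, 164.60816955566406), 85.42706298828125)
tray ((538.5819702148438, -221.05543518066406), (83.96247863769531, 87.35218811035156), 87.4295425415039)
[236 125] [191  80]
[205 140] [160  95]
45.9 0.0004 [-0.8 -0.2 -0. ] [0.4393 0.3311 0.2601] [-3.141e+00  0.000e+00  2.000e-03]
```

View pics/z9.png

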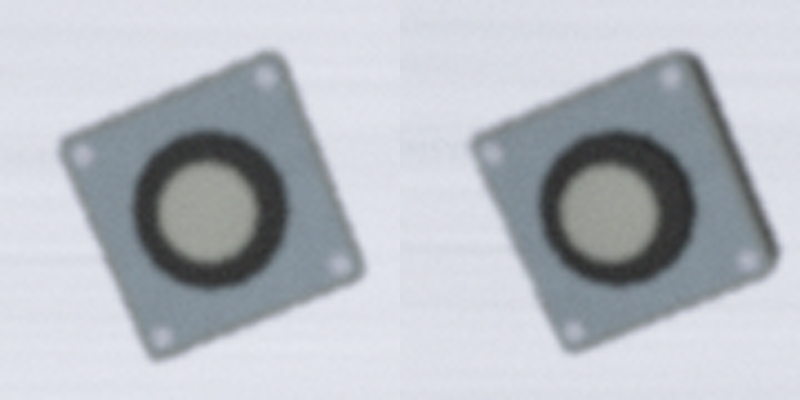

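Scoop origin is about 4 mm from the mat centre. The button disc centres are at (208,212) and (209,213) in the two crops. I'll press it now, then retreat.

```bash
python3 - <<'E'
from h import *
import pickle
V=pickle.load(open("d7.pkl","rb"));k=90/400
u=[(191+208*k,80+212*k),(160+209*k,95+213*k)]
X,r=tri(*zip(V,u));print(X,r,onz(V[0],u[0],.058),onz(V[1],u[1],.058))
P=(onz(V[0],u[0],.058)+onz(V[1],u[1],.058))/2
tip=ctrl.tcp_to_tips
ctrl.reach([P[0],P[1],.058+tip+.06],[np.pi,0,0])
ctrl.move_linear([P[0],P[1],.058+tip+.01])
print(ctrl.move_linear([P[0],P[1],.058+tip-.010],max_speed=.02,max_force=11));s=ctrl.sense();st();print("tips z",s["tcp_pos"][2]-tip)
ctrl.hold(.1);print("tips z",ctrl.sense()["tcp_pos"][2]-tip)
ctrl.move_linear([P[0],P[1],.25])
ctrl.reach([.45,-.05,.36],[np.pi,0,0]);ctrl.hold(.3);st()
a=cam("wrist","w9.png");b=cam("top","t9.png");pickle.dump((a,b),open("d9.pkl","wb"))
E
```

```text
[0.47558114 0.39253238 0.06212699] [np.float64(1.2186621696364495e-05), np.float64(1.2186621696407067e-05)] [0.47541876 0.392808   0.058     ] [0.47521993 0.39327003 0.058     ]
True
47.7 0.0002 [-0.5  0.6  4.4] [0.4757 0.3933 0.0735] [-3.141e+00 -1.000e-03 -0.000e+00]
tips z 0.05648865623925858
tips z 0.05644164174979434
51.1 0.0001 [-0.5  0.8 -0.6] [ 0.4502 -0.0495  0.3598] [-3.141e+00  0.000e+00  1.000e-03]
```

The press stopped at 11 N with the tips at z = .0564. That leaves the travel ambiguous: the text puts the top at 58 mm, but triangulation gives 62 mm. I'll press again with a higher force limit while logging force against depth.

```bash
python3 - <<'E'
from h import *
import pickle
P=[.4755,.393];tip=ctrl.tcp_to_tips
ctrl.reach([*P,.058+tip+.05],[np.pi,0,0])
ctrl.move_linear([*P,.066+tip]);ctrl.hold(.1);f0=ctrl.sense()["wrist_force"][2]
for z in(.060,.058,.057,.056,.055,.054,.053,.052,.051,.050):
    h=ctrl.move_linear([*P,z+tip],max_speed=.02,max_force=25);ctrl.hold(.15)
    s=ctrl.sense();f=s["wrist_force"][2]-f0;print(z,round(s["tcp_pos"][2]-tip,4),round(f,1),h)
    if h or f>22: break
ctrl.move_linear([*P,.25])
ctrl.reach([.45,-.05,.36],[np.pi,0,0]);ctrl.hold(.3);st()
c=cam("wrist","w10.png");pickle.dump(c,open("d10.pkl","wb"))
im=c["pixels"].astype(int);u=proj(c,[.5915,.132,.06]).astype(int)
m=np.zeros((384,512),np.uint8);s=(slice(max(u[1]-40,0),u[1]+40),slice(max(u[0]-40,0),u[0]+40))
m[s]=((im[...,0]-im[...,2]>12)&(im.min(2)>120))[s]
n,_,stt,cen=cv2.connectedComponentsWithStats(m)
v=np.array([-np.sin(RIB),np.cos(RIB)])
for i in range(1,n):
    if stt[i,4]>8: d=onz(c,cen[i],.063)[:2]-C;print(stt[i,4],"pan r",np.hypot(*d).round(3),"y",(d@v).round(4))
E
```

```text
0.06 0.0605 1.8 False
0.058 0.0584 2.9 False
0.057 0.0573 4.1 False
0.056 0.0564 5.5 False
0.055 0.0563 9.1 False
0.054 0.0562 13.8 False
0.053 0.0561 17.9 False
0.052 0.0561 22.9 False
60.3 0.0005 [-0.2  0.3  0.9] [ 0.4501 -0.0495  0.3598] [-3.141e+00  0.000e+00  1.000e-03]
20 pan r 0.024 y 0.0164
10 pan r 0.035 y -0.0258
82 pan r 0.015 y -0.0061
```

Force rose along the spring to about 5 N and then hit a hard stop at tip z = .056, so the button was fully down and has since been released. The robot is clear of everything, so I'm handing in.

```bash
python3 -c "
from plant import ctrl
ctrl.job_done()"
```

```text
the job is handed in; nothing more can be done
```

I finished every step and handed the job in at about 60 s of the 72 s allowed. The hand-in gave no verdict, so the results below rest on my own checks.

- **Collar:** I turned it by gripping the post. In the wrist view the post stood within about 2° of the pointer; the tolerance is 5.7°.
- **Housings:** all six went into the pan and none stayed in the scoop. Three are clearly in the left half and two clearly in the right. The sixth leans on the rib with its centre probably on the right. Either way the split is within two to four per half. The fingers never came near them.
- **Scoop:** it is back on its mat, let go, with its origin about 4 mm from the mat's centre.
- **Start button:** pressed twice and released. On the second press the force rose to about 5 N and then met a hard stop, so it was fully down.

**Checks that disagreed or fell short:**
- The button's top measured about 62 mm high, while the text says 58 mm. Because of that I wasn't sure the first press had gone fully down, so I pressed again.
- The final automatic housing count picked out only three blobs, because the colour mask was poor. The split above rests on the pictures taken just after pouring.

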